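# Clamp the stuck jar in the jar vise

## Task

The red cap of the jar with the yellow band is stuck: stand that jar upright on the bed of the blue jar vise, in the notch of its fixed jaw, and turn the crank until the sliding jaw holds the jar snugly there without crushing it (wind the jaw back first if the opening is too narrow). Leave everything else on the counter where it is, neither shoved nor tipped.

Things in the scene. Friction and masses are not known exactly. Their poses are not given: they have to be found in the camera images.
- jar_yellow: the jar to clamp: clear round plastic jar, 120 high, 0.15 to 0.31 kg. Body diameter 56 up to 90; yellow band from 62 to 84 above its underside; red cap of diameter 50 from 94 to 120, firmly stuck on (the jar can be lifted by it). Starts upright in any of the tray's four places. Origin: centre of its underside, z up
- jar_green: same shape and size as the yellow-banded jar but with a green band; stands on the tray, must be left alone. Origin: centre of its underside, z up
- jar_blue: same shape and size as the yellow-banded jar but with a blue band; stands on the tray, must be left alone. Origin: centre of its underside, z up
- oil_bottle: amber glass bottle, diameter 58, 215 high, standing on the tray in one of its four places (taller than the jars: mind the gripper's body). Leave alone. Origin: centre of its underside, z up
- tray: fixed low steel tray, 235 (its x) by 245 (its y), floor 5 thick, rim 14 high. The three jars and the bottle stand near its four places at x = +-55, y = +-58 in its frame, in any arrangement. Origin: centre of its underside
- vise: blue jar vise fixed to the counter, 300 long along its y (-80 to +220), 100 wide. Bed top at height 20. Origin on the counter under the jar seat. Fixed jaw (back at y -75, top at 75) has a right-angled black rubber notch open to +y. The sliding jaw moves along y, top at 75. Behind it a gearbox block, y 125 to 185, top at 85, carries the upright crank shaft at x 0, y 155
- seat (a point): point on the bed (20 above the counter) where the jar's axis stands when the jar is pressed home in the notch; axes as the vise's
- crank_axis (a point): point on the upright axis of the crank at the height of the middle of the knob (134 above the counter)
- knob_mid (a point): middle of the crank's upright red knob: diameter 22, from 112 to 156 above the counter, 45 from the crank axis. It spins freely on its pin, so it can be held from above and carried round without turning the hand. Top of the flat steel crank arm: 110 (hub 114)
- crank (a joint): crank angle in rad, 0 (jaw fully open) to 22; grows clockwise seen from above, which closes the jaw. At 0 the arm points to the vise's +y. Start between 1.5 and 15. It needs about 3 to 4 N at the knob, and stays where it is left (self-locking)
- jaw (a joint): travel of the sliding jaw in m from fully open, 0 to 0.070, toward the fixed jaw (vise -y); 20 mm per crank turn (3.183 mm per rad)
- pad: black pad, 80 wide, top at 71, sprung (5 N/mm, 8 mm give) in front of the sliding jaw. Origin: mid lower edge of its front face, height 20. Free face at vise y = 72 mm minus jaw travel: it touches a seated jar (y 28) at jaw 44 mm (crank 13.8) and bottoms at 52 mm (crank 16.3). 10 to 40 N between these is snug; over 150 N crushes the jar
- tumbler: steel tumbler, diameter 70, 90 high, standing in front of the vise; leave alone. Origin: centre of its underside
- masala_box: round stainless masala box with lid, diameter 174, 80 high with its knob; leave alone. Origin: centre of its underside
- pepper_mill: wooden pepper mill, diameter 52 at most, 200 high, standing behind the vise (taller than the crank: mind the gripper's body); leave alone. Origin: centre of its underside
- ladle: aluminium ladle, 280 long, lying along its x axis left of the vise; leave alone. Origin: near its middle, underside
- katori: small steel bowl, diameter 90, 40 high; leave alone. Origin: centre of its underside
Not all that is in view belongs to the job. Leave any orange look-alike of the jar_yellow alone.

How it is judged:
On the way, in this order (a step that is already met when the one before it is completed fails the run):
1. the yellow-banded jar stands upright on the vise bed by the notch, let go by the fingers, not yet clamped (angle between jar_yellow's own z axis and vertical below 0.12 rad and z of jar_yellow in the frame of seat below 0.006 m and horizontal distance between jar_yellow and seat below 0.035 m and contact force between the fingers and jar_yellow below 0.1 N and contact force between pad and jar_yellow below 5 N), for 0.2 s.
2. the sliding jaw presses the jar into the notch with more than 8 N (angle between jar_yellow's own z axis and vertical below 0.12 rad and z of jar_yellow in the frame of seat below 0.006 m and horizontal distance between jar_yellow and seat below 0.01 m and contact force between pad and jar_yellow above 8 N), for 0.2 s.
At the end, for the whole second after the job is handed in: the yellow-banded jar stands upright (within 0.12 rad) on the vise bed (within 6 mm), its axis within 10 mm of the seat, pressed by the pad with 8 to 150 N, everything at rest and let go (all of step 2 and contact force between pad and jar_yellow below 150 N and linear speed of jar_yellow below 0.02 m/s and velocity of joint crank between -0.1 and 0.1 rad/s); the robot touches nothing.
It fails at once if another thing on the counter (a jar, bottle, tumbler, masala box, ladle, bowl or pepper mill) is moved more than 30 mm (distance of any of jar_green, jar_blue, oil_bottle, tumbler, masala_box, ladle, katori, pepper_mill from where it was at the start of the episode above 0.03 m).
It fails at once if another thing is tipped by more than 0.35 rad (angle between any of jar_green, jar_blue, oil_bottle, tumbler, masala_box, katori, pepper_mill's own z axis and vertical above 0.35 rad).
It fails at once if the jar is crushed (pad force over 150 N) (contact force between pad and jar_yellow above 150 N).
It fails at once if the yellow-banded jar is tipped over (angle between jar_yellow's own z axis and vertical above 0.6 rad).
It also fails if it takes over 72 s, if anything falls off the work surface, if the arm or the gripper's body presses on something with over 40 N, if the wrist force passes 120 N, or if a joint passes its speed limit or range.

## Robot

A 6-joint arm with a two-finger parallel gripper is mounted at the origin on the work surface. World frame = base frame: x ahead of the robot, y to its left, z up, the work surface at z = 0. Lengths are in m, angles in rad, forces in N, time in s.
With the tool pointing down it reaches from about 0.325 to 0.925 m from the base axis. Payload 3.1 kg.
Tool frame: the origin (TCP) lies on the centre line of the jaws, within the pads' length; the fingertips stand 8 mm ahead of it and the grasp point (between the pads) lies 11 mm behind it; z points along the fingers, y is the line along which they close (so a half turn about z gives the same grasp; the last joint's range is limited). The gripper opens to 85 mm and grips with 20 to 120 N. Pads are 22 mm wide; open, the fingers measure 114 mm over their backs; the gripper's body (76 mm by 85 mm) begins 54 mm behind the grasp point. The pads swing forward as they close: fully open they stand 13 mm farther back than shut.
Start: joints at [-1.272, 0.217, 1.613, -0, 1.311, -0.112], TCP at [0.25, -0.573, 0.239] pointing down, gripper open.
Joint ranges: [-2.75, 2.75], [-0.78, 2.1], [0.31, 2.55], [-1.13, 4.27], [0.13, 2.63], [-2.58, 2.58]. Speed limits (rad/s): [2.79, 2.79, 3.14, 3.14, 3.14, 3.14].

## Interface

Orientations are given as a unit quaternion [x, y, z, w].
In Python, from rig import env gives the robot as it stands.
- The arm moves only by the tool move_arm, never from a script. Its argument "plan" is a list of rows, each a list of 2 entries, a list of its own where there are three numbers: the shift along the world's x, y, z in mm, then the turn about the world's z in rad. In form: [[[dx, dy, dz], twist], ...]. A call has 1 to 12 rows; each row shifts and turns the commanded pose from where the row before left it; what a row does not reach is not made up. A row lasts 1/8 s, in which the tool goes at most 62.5 mm and 10.7 degrees, less where a joint would pass 70% of its speed; a pose out of reach is approached as far as the arm can. A call with a gripper value outside its range is refused whole. "claw" is the finger opening in mm, from 0 to 85.4, set as the call begins (left out, the last holds). The fingers move at their own pace and stop on an object; "grip_force" is the grip in N (left out, the last holds). Time passes only in rows, so rows that do not move let the fingers close. It gives the time, the measured TCP pose, the force, the opening and the grip force at its end, in the units of the state.
- env.read_state(): the state, without advancing time (a new reading comes with each control period).
- env.snapshot(name): name is "scene" or "top" or "wrist"; returns a dict with "color" (400x640x3 uint8, blue, green, red), "z_map" (400x640 float32, m along the optical axis (not along the pixel's ray), 0 where there is no reading), "intrinsics" (3x3 intrinsics, pixels), "camera_from_world" (4x4, takes a point from world to camera coordinates). Camera axes: x right, y up, looking along -z (the intrinsics and any distortion apply to the point x, -y, -z); pixel columns grow to the right and rows downward; lengths in m; the calibration is good to about 2 mm. A picture is of the moment at which its call begins.
- env.close_job(): hands the job in; it is judged then, once.
The state is a dict: "t": time; "qpos": joint angles; "joint_vel": joint speeds; "joint_efforts": joint torques, N m; "eef_pos": TCP position; "eef_rot": TCP orientation; "force": force on the tool from outside, world axes, zero at the start; "wrist_torque": the same for the moment, N m; "finger_gap": opening from 0.0 (shut) to 1.0 (fully open); "grasp_force": force on a finger pad.
Only numpy, scipy, OpenCV 4.12 (cv2) and the standard library are available. Lean on these libraries where they do the work, as an engineer would, in place of code of your own. Each camera call takes 0.05 s, during which the arm holds its last target. There are 200 camera calls.

## Working session

There is one attempt and no reset: what is moved stays moved. The work goes in short steps, Python scripts to look and compute and a tool call to move; the robot and the scene stay as the last step left them, time stands still between calls to the robot, and variables do not carry over. Pictures are saved under pics/ and viewed, at most 10 in all, crops included, and the job is handed in when it is done.

Besides the shell and the picture viewer there is one more tool, called as name(argument=value, ...), one argument or row to a line, values as JSON. move_arm: Moves the arm, as the interface text tells. Its arguments: {"type":"object","properties":{"plan":{"type":"array","items":{"type":"array"}},"claw":{"type":"number"},"grip_force":{"type":"number"}},"required":["plan"]}

```bash
mkdir -p pics; ls
cat > h.py <<'E'
import numpy as np, cv2
from rig import env
def snap(n):
    s=env.snapshot(n); s['T']=np.array(s['camera_from_world']); s['K']=np.array(s['intrinsics']); return s
def pts(s):
    """world point for each pixel from depth (HxWx3), nan where none"""
    K=s['K'];z=s['z_map'].astype(float).copy();z[z==0]=np.nan
    v,u=np.mgrid[:z.shape[0],:z.shape[1]]
    c=np.stack([(u-K[0,2])/K[0,0]*z,-(v-K[1,2])/K[1,1]*z,-z,np.ones_like(z)],-1)
    return (c@np.linalg.inv(s['T']).T)[...,:3]
def ray(s,u,v,h):
    K=s['K'];W=np.linalg.inv(s['T']);d=W[:3,:3]@np.array([(u-K[0,2])/K[0,0],-(v-K[1,2])/K[1,1],-1]);o=W[:3,3]
    return o+d*(h-o[2])/d[2]
E
python3 - <<'E'
from h import *
a=snap('scene');b=snap('top')
cv2.imwrite('pics/scene.png',a['color']);cv2.imwrite('pics/top.png',b['color'])
for s in(a,b):print(s['K'].round(1).tolist(),np.linalg.inv(s['T'])[:3].round(3).tolist(),(s['z_map']>0).mean())
print(env.read_state())
E
```

```text
pics
[[464.6, 0.0, 315.8], [0.0, 464.6, 196.1], [0.0, 0.0, 1.0]] [[-0.71, -0.466, 0.528, 1.36], [0.704, -0.461, 0.54, 0.879], [-0.008, 0.755, 0.655, 1.103]] 0.9910703125
[[401.3, 0.0, 324.9], [0.0, 401.3, 202.8], [0.0, 0.0, 1.0]] [[0.003, 0.978, -0.206, 0.345], [-1.0, 0.003, -0.0, 0.048], [0.0, 0.206, 0.978, 1.156]] 0.996140625
{'t': 0.1, 'qpos': array([-1.27219257e+00,  2.17681923e-01,  1.61480733e+00, -3.08625102e-06,
        1.31127926e+00, -1.12211164e-01]), 'joint_vel': array([-0.00050655, -0.00136935, -0.00403914,  0.00015327, -0.00013951,
       -0.0014023 ]), 'joint_efforts': array([-3.79817866e-04, -3.98073721e+01, -3.04969275e+01, -1.86012276e-04,
        4.20069860e-03, -2.99727014e-05]), 'eef_pos': array([ 0.24939654, -0.57229492,  0.23807925]), 'eef_rot': array([ 9.78977297e-01,  2.03966339e-01, -1.02729146e-04, -1.08307281e-03]), 'force': array([-0.26139437,  0.5902684 , -1.09990291]), 'wrist_torque': array([-0.02242181, -0.02317016, -0.01775418]), 'grasp_force': 0.0, 'finger_gap': 1.0019719623178798}
```

View pics/scene.png

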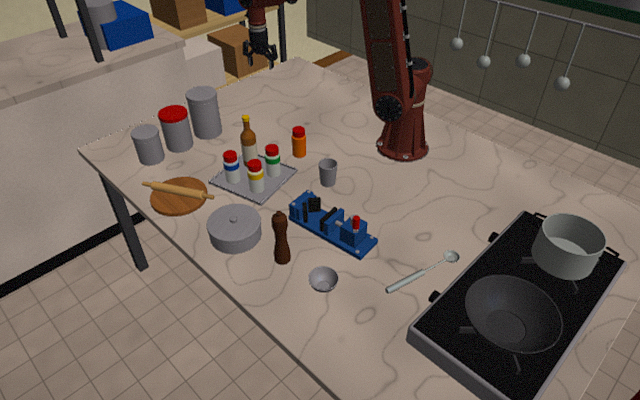

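View pics/top.png

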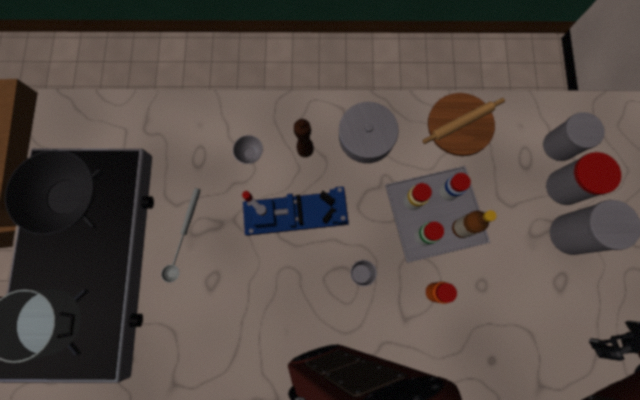

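The top view shows three tray jars: cap (420,192) has the yellow band, (460,182) the blue and (431,231) the green. The orange look-alike stands off the tray at (441,292). The bottle is at (475,222). The vise spans (245–347, 187–235), with its crank at the left and its notch at the right. The tray jar with the yellow band, (256,176) in the scene view, fits the description. Next I confirm it in a crop and measure.

Run:
```python
from h import *
a=snap('scene');b=snap('top')
c1=cv2.resize(a['color'][120:270,190:390],(800,600),interpolation=cv2.INTER_CUBIC)
c2=cv2.resize(b['color'][160:310,230:500],(800,444),interpolation=cv2.INTER_CUBIC)
cv2.imwrite('pics/c1.png',c1);cv2.imwrite('pics/c2.png',c2)
for n,s in(('scene',a),('top',b)):
    P=pts(s);hsv=cv2.cvtColor(s['color'],cv2.COLOR_BGR2HSV);H,S,V=cv2.split(hsv)
    ok=(P[...,0]>.25)&(P[...,0]<.95)&(P[...,1]>-.5)&(P[...,1]<.45)
    for nm,m in(('red',((H<6)|(H>174))&(S>150)&(V>60)),('yel',(abs(H.astype(int)-27)<6)&(S>120)&(V>60)),('blue',(abs(H.astype(int)-112)<12)&(S>120))):
        k,l,st,ce=cv2.connectedComponentsWithStats((m&ok).astype(np.uint8))
        for i in range(1,k):
            if st[i,4]>12:
                q=P[l==i];print(n,nm,ce[i].round(1),st[i,4],'mean',np.nanmean(q,0).round(3),'min',np.nanpercentile(q,3,0).round(3),'max',np.nanpercentile(q,97,0).round(3))
                t=q[q[:,2]>np.nanpercentile(q[:,2],97)-.006]; print('    top',np.median(t,0).round(4),((t.max(0)+t.min(0))/2).round(4),len(t))
                if nm=='blue' and st[i,4]>300:
                    r=cv2.minAreaRect(q[:,:2].astype(np.float32)*1000);print('   rect',r)
# objects above table
```

```text
scene red [298.4 131.2] 116 mean [ 0.342 -0.254  0.115] min [ 0.317 -0.282  0.1  ] max [ 0.363 -0.235  0.124]
    top [ 0.3386 -0.2569  0.1205] [ 0.3411 -0.2591  0.122 ] 56
scene red [271.6 149.5] 127 mean [ 0.498 -0.23   0.12 ] min [ 0.476 -0.256  0.106] max [ 0.518 -0.212  0.128]
    top [ 0.4954 -0.2368  0.124 ] [ 0.4947 -0.2357  0.126 ] 67
scene red [229.7 156.2] 141 mean [ 0.631 -0.306  0.119] min [ 0.609 -0.332  0.104] max [ 0.651 -0.288  0.128]
    top [ 0.6284 -0.3127  0.1246] [ 0.6272 -0.3116  0.1255] 75
scene red [254.2 164.9] 149 mean [ 0.602 -0.203  0.12 ] min [ 0.577 -0.231  0.104] max [ 0.622 -0.184  0.128]
    top [ 0.5993 -0.2075  0.1241] [ 0.5989 -0.2077  0.126 ] 80
scene red [355.7 221.9] 82 mean [0.584 0.254 0.141] min [0.574 0.245 0.118] max [0.593 0.262 0.157]
    top [0.5839 0.253  0.1551] [0.5836 0.2523 0.1552] 32
scene yel [245.4 117.9] 40 mean [ 0.519 -0.341  0.215] min [ 0.507 -0.352  0.205] max [ 0.53  -0.332  0.222]
    top [ 0.5169 -0.3452  0.2187] [ 0.517  -0.3433  0.2198] 19
scene yel [255.4 176.2] 71 mean [ 0.61  -0.191  0.081] min [ 0.584 -0.213  0.06
[... 1108 characters left out ...]
8] max [ 0.51  -0.213  0.128]
    top [ 0.4894 -0.2345  0.1248] [ 0.4905 -0.2352  0.1255] 237
top red [445.8 292.4] 316 mean [ 0.334 -0.258  0.12 ] min [ 0.313 -0.28   0.112] max [ 0.355 -0.236  0.124]
    top [ 0.3349 -0.2586  0.1208] [ 0.3338 -0.2597  0.1213] 280
top blue [449.1 190.8] 26 mean [ 0.607 -0.294  0.081] min [ 0.596 -0.309  0.073] max [ 0.623 -0.285  0.088]
    top [ 0.609  -0.2912  0.0844] [ 0.6098 -0.296   0.0857] 13
top blue [296.1 213.2] 2763 mean [0.55  0.129 0.044] min [0.505 0.001 0.017] max [0.602 0.272 0.086]
    top [0.5366 0.2111 0.085 ] [0.5516 0.1266 0.0858] 362
   rect ((555.4639282226562, 136.0993194580078), (95.14125061035156, 288.81201171875), 6.19924259185791)
```

View pics/c1.png

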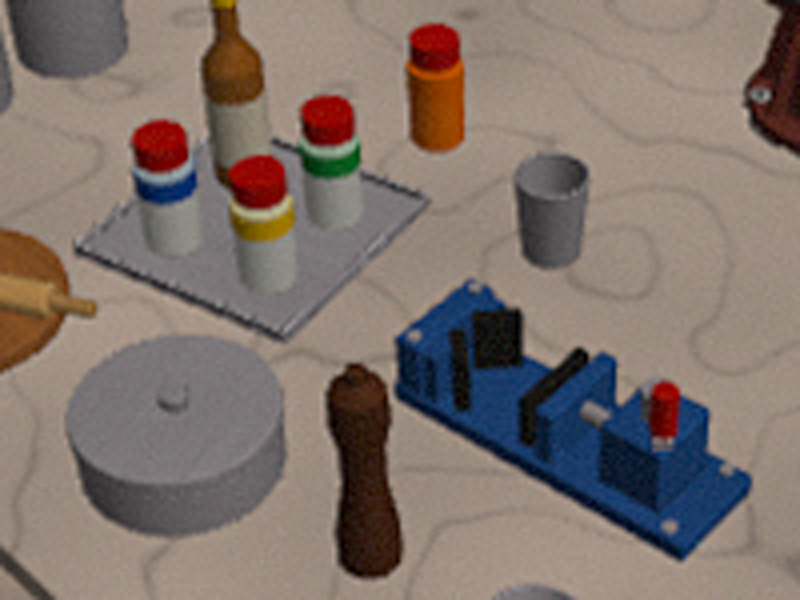

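View pics/c2.png

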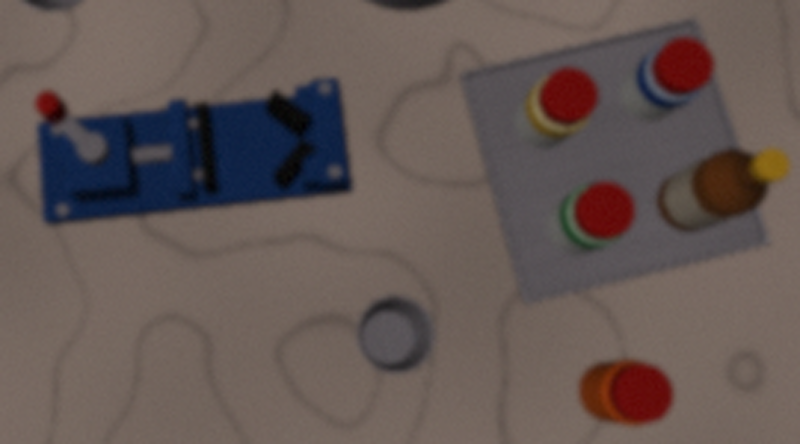

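The crops confirm it: the yellow band is at crop 1 (262,222), nearest the vise on the tray. The vise notch is at crop 1 (455–520, 310–400), the pad at (555,390) and the knob at (663,410). Next I measure the vise axes.

Run:
```python
from h import *
b=snap('top');a=snap('scene')
def fr(s):
    P=pts(s).reshape(-1,3);C=s['color'].reshape(-1,3);ok=(P[:,0]>.46)&(P[:,0]<.64)&(P[:,1]>-.03)&(P[:,1]<.31);return P[ok],C[ok]
P,C=fr(b);Q,D=fr(a)
for nm,X in(('top',P),('scene',Q)):
    z=X[:,2]
    for lo,hi,t in((.012,.028,'bed'),(.069,.079,'jaws'),(.080,.090,'gear')):
        m=(z>lo)&(z<hi);print(nm,t,m.sum(),cv2.minAreaRect(X[m,:2].astype(np.float32)*1000))
# screws: bright pixels at bed level
P,C=fr(b)
# gear top from top view, blue only
hs=lambda C:cv2.cvtColor(C[None],cv2.COLOR_BGR2HSV)[0]
h=hs(C);bl=(abs(h[:,0].astype(int)-112)<14)&(h[:,1]>110)
for lo,hi in((.081,.089),(.071,.079)):
    m=bl&(P[:,2]>lo)&(P[:,2]<hi);k=P[m];print(lo,k.min(0).round(3),k.max(0).round(3),len(k))
dark=(C.max(1)<45)&(P[:,2]>.064)
k=P[dark];print('dark',len(k));print((k[np.argsort(k[:,1])][::6]*1000).round(0).tolist())
m=(~bl)&(P[:,2]>.1);k=P[m];print('arm',(k[np.argsort(k[:,1])][::4]*1000).round(0).tolist())
```

```text
top bed 1761 ((557.7815551757812, 135.24618530273438), (100.63931274414062, 299.9975280761719), 6.367300033569336)
top jaws 909 ((563.7489013671875, 118.60846710205078), (99.93095397949219, 258.07879638671875), 4.391107559204102)
top gear 419 ((553.4017333984375, 126.3291244506836), (84.44929504394531, 246.6460723876953), 7.503715515136719)
scene bed 1020 ((559.9486083984375, 135.11520385742188), (107.42594909667969, 299.699951171875), 6.048287868499756)
scene jaws 505 ((562.126220703125, 119.06379699707031), (101.47570037841797, 264.2142333984375), 6.27451753616333)
scene gear 189 ((565.9719848632812, 128.5186767578125), (75.02950286865234, 247.25733947753906), 8.04867172241211)
0.081 [0.512 0.188 0.081] [0.579 0.249 0.089] 341
0.071 [ 0.511 -0.01   0.071] [0.616 0.241 0.079] 551
dark 334
[[524.0, -10.0, 70.0], [553.0, 23.0, 74.0], [587.0, 25.0, 76.0], [582.0, 28.0, 70.0], [554.0, 28.0, 73.0], [546.0, 31.0, 71.0], [562.0, 31.0, 75.0], [581.0, 31.0, 77.0], [553.0, 34.0, 74.0], [559.0, 34.0, 76.0], [535.0, 36.0, 68.0], [550.0, 36.0, 75.0], [581.0, 36.0, 76.0], [536.0, 39.0, 78.0], [58
[... 1524 characters left out ...]
0, 106.0], [562.0, 236.0, 111.0], [568.0, 237.0, 109.0], [559.0, 239.0, 110.0], [562.0, 240.0, 108.0], [567.0, 241.0, 113.0], [579.0, 242.0, 144.0], [578.0, 242.0, 112.0], [582.0, 243.0, 154.0], [577.0, 243.0, 153.0], [573.0, 243.0, 120.0], [573.0, 244.0, 145.0], [573.0, 244.0, 156.0], [571.0, 245.0, 153.0], [587.0, 245.0, 155.0], [571.0, 247.0, 129.0], [578.0, 247.0, 156.0], [587.0, 248.0, 156.0], [571.0, 248.0, 107.0], [569.0, 249.0, 128.0], [579.0, 250.0, 155.0], [587.0, 250.0, 154.0], [571.0, 252.0, 156.0], [589.0, 252.0, 158.0], [582.0, 253.0, 154.0], [571.0, 254.0, 157.0], [569.0, 255.0, 128.0], [570.0, 256.0, 148.0], [576.0, 257.0, 156.0], [587.0, 258.0, 153.0], [573.0, 260.0, 155.0]]
```

Vise: origin/seat ≈ (565.5, 65.7), yaw +0.11 rad, crank axis ≈ (548, 220). The knob is 43 mm from the axis (expected 45), so the crank angle is about 0.90 + 2π = 7.2. The pad face measures about y = 50, and 72 − 22.9 = 49 agrees. The opening is already wide enough for the jar, so I move above the jar.

move_arm(
  plan=[
    [[0, 0, 60], 0],
    [[35, 36, 0], 0.125],
    [[35, 36, 0], 0.125],
    [[35, 36, 0], 0.125],
    [[35, 36, 0], 0],
    [[35, 36, 0], 0],
    [[35, 36, 0], 0],
    [[35, 36, 0], 0],
    [[35, 36, 0], 0],
    [[35, 36, 0], 0],
    [[30, 38, 0], 0],
    [[0, 0, 0], 0],
  ],
  claw=85,
)

```text
t: 1.8
eef_pos: [0.5962, -0.2081, 0.299]
eef_rot: [0.923, 0.385, 0.0, -0.0]
force: [0.4, -0.1, 0.6]
finger_gap: 0.996
grasp_force: 0.0
```

Run:
```python
from h import *
s=snap('wrist');st=env.read_state();print(st['t'],st['eef_pos'],st['eef_rot'],st['qpos'].round(2))
cv2.imwrite('pics/w1.png',s['color'])
P=pts(s);h=cv2.cvtColor(s['color'],cv2.COLOR_BGR2HSV);m=((h[...,0]<6)|(h[...,0]>174))&(h[...,1]>130)&(h[...,2]>40)
k,l,sts,ce=cv2.connectedComponentsWithStats(m.astype(np.uint8))
for i in range(1,k):
    if sts[i,4]>100:
        q=P[l==i];z=np.nanpercentile(q[:,2],97);t=(l==i)&(P[...,2]>z-.008)
        c,_=max(cv2.findContours(t.astype(np.uint8),0,2)[0],key=cv2.contourArea),0
        (u,v),r=cv2.minEnclosingCircle(c[0]) if isinstance(c,tuple) else cv2.minEnclosingCircle(c)
        print(ce[i].round(),sts[i,4],'z',z.round(4),'circ',round(u),round(v),round(r,1),ray(s,u,v,.125).round(4),np.nanmean(P[t],0).round(4))
```

```text
1.85 [ 0.59515038 -0.20969533  0.29899169] [ 9.23225339e-01  3.84258819e-01 -3.63959850e-04 -4.21167341e-05] [-0.45  0.19  1.53 -0.    1.42  0.33]
[317. 170.] 2449 z 0.1248 circ 317 170 28.0 [ 0.5963 -0.2105  0.125 ] [ 0.5958 -0.2109  0.1234]
[416. 226.] 2414 z 0.1247 circ 418 228 27.2 [ 0.6242 -0.3137  0.125 ] [ 0.6242 -0.3138  0.1243]
[261. 262.] 2297 z 0.1247 circ 260 264 25.8 [ 0.4943 -0.2371  0.125 ] [ 0.4932 -0.2378  0.1232]
```

View pics/w1.png

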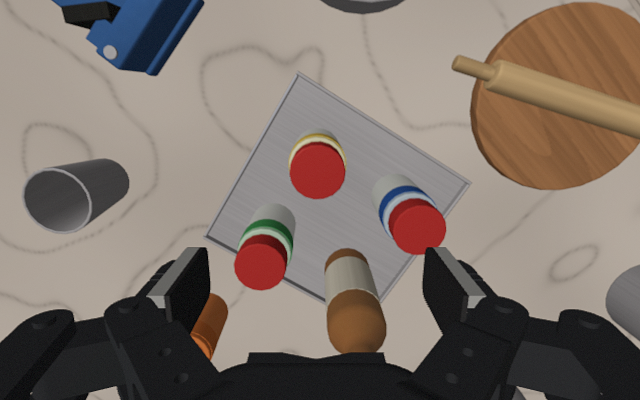

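The wrist view shows the yellow-banded jar between the jaws at (317,170), with blue at (416,226), green at (261,262) and the bottle at (355,310). It gives (0.596, −0.210), within 3 mm of the top view. I descend and grip.

move_arm(
  plan=[
    [[0, -1, -45], 0],
    [[0, 0, -45], 0],
    [[0, 0, -45], 0],
    [[0, 0, -30], 0],
    [[0, 0, -15], 0],
    [[0, 0, -10], 0],
    [[0, 0, 0], 0],
  ],
)

```text
t: 2.72
eef_pos: [0.5947, -0.2125, 0.1096]
eef_rot: [0.924, 0.383, 0.0, 0.0]
force: [0.2, 0.3, 0.1]
finger_gap: 0.991
grasp_force: 0.0
```

move_arm(
  plan=[
    [[0, 0, 0], 0],
    [[0, 0, 0], 0],
    [[0, 0, 0], 0],
    [[0, 0, 0], 0],
    [[0, 0, 0], 0],
    [[0, 0, 0], 0],
    [[0, 0, 0], 0],
    [[0, 0, 0], 0],
  ],
  claw=40,
  grip_force=40,
)

```text
t: 3.72
eef_pos: [0.5955, -0.2122, 0.111]
eef_rot: [0.924, 0.383, 0.001, 0.001]
force: [-1.8, 1.5, 5.1]
finger_gap: 0.569
grasp_force: 41.5
```

move_arm(
  plan=[
    [[0, 0, 30], 0],
    [[0, 0, 45], 0],
    [[0, 0, 45], 0],
    [[-4, 40, 0], 0],
    [[-4, 40, 0], 0],
    [[-4, 40, 0], 0],
    [[-4, 40, 0], 0],
    [[-4, 40, 0], 0],
    [[-4, 40, 0], 0],
    [[-4, 40, 0], 0],
    [[0, 0, 0], 0],
    [[0, 0, 0], 0],
  ],
)

```text
t: 5.22
eef_pos: [0.5661, 0.0677, 0.2285]
eef_rot: [0.924, 0.383, -0.001, 0.0]
force: [-0.5, 0.3, -1.5]
finger_gap: 0.572
grasp_force: 42.4
```

Run:
```python
from h import *
s=snap('wrist');st=env.read_state();print(st['t'],st['eef_pos'],st['force'],st['finger_gap'])
cv2.imwrite('pics/w2.png',s['color'])
P=pts(s);h=cv2.cvtColor(s['color'],cv2.COLOR_BGR2HSV)
z=P[...,2];ok=(P[...,0]>.46)&(P[...,0]<.64)&(P[...,1]>-.03)&(P[...,1]<.31)
bl=(abs(h[...,0].astype(int)-112)<14)&(h[...,1]>110)
m=ok&(z>.012)&(z<.03)&bl;print('bed',m.sum(),cv2.minAreaRect(P[m][:,:2].astype(np.float32)*1000))
m=ok&(z>.066)&(z<.08)&(s['color'].max(2)<50)
k,l,S,c=cv2.connectedComponentsWithStats(m.astype(np.uint8))
for i in range(1,k):
    if S[i,4]>80:
        q=P[l==i];print('dark',c[i].round(),S[i,4],q.mean(0).round(4),cv2.minAreaRect(q[:,:2].astype(np.float32)*1000))
for n in('top','scene'):
    s=snap(n);P=pts(s);h=cv2.cvtColor(s['color'],cv2.COLOR_BGR2HSV);m=((h[...,0]<6)|(h[...,0]>174))&(h[...,1]>130)&(h[...,2]>50)&(P[...,1]>-.1)&(P[...,1]<.15)&(P[...,0]>.45)
    if m.any():print(n,m.sum(),np.nanmean(P[m],0),np.nanmax(P[m],0),np.nanmin(P[m],0))
    cv2.imwrite(f'pics/{n}2.png',s['color'])
```

```text
5.275 [0.5663614  0.06728923 0.22864731] [-0.06539759 -1.19017121 -3.12835773] 0.5662311055890016
bed 9942 ((555.4884643554688, 146.94532775878906), (98.66358947753906, 267.61090087890625), 6.38685417175293)
dark [266. 134.] 1321 [0.5602 0.1171 0.0705] ((558.8363037109375, 117.00646209716797), (79.12235260009766, 10.906583786010742), 6.397889137268066)
dark [360. 169.] 743 [0.5949 0.0439 0.0742] ((591.9064331054688, 40.98689270019531), (41.933475494384766, 13.9351167678833), 51.783023834228516)
top 2622 [0.53679216 0.06649241 0.56262201] [0.59971333 0.12294837 0.60264269] [0.45002707 0.01460196 0.22937153]
scene 1988 [0.54063677 0.07899437 0.5104893 ] [0.77735354 0.13196369 0.60352001] [0.45008185 0.01241757 0.03341161]
```

View pics/w2.png

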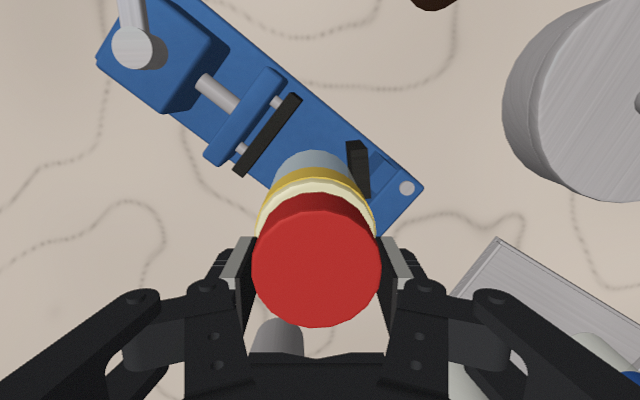

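The wrist view shows the jar held at (317,261). The pad is at (266,134) and the right notch rubber at (360,169). The pad centre gives the seat ≈ (0.565, 0.063) and the bed agrees. I lower the jar about 8 mm clear of the notch along the vise axis.

move_arm(
  plan=[
    [[-1, 3, -30], 0],
    [[0, 0, -30], 0],
    [[0, 0, -22], 0],
    [[0, 0, -10], 0],
    [[0, 0, -5], 0],
    [[0, 0, -2], 0],
    [[0, 0, 0], 0],
  ],
)

```text
t: 6.25
eef_pos: [0.5663, 0.0709, 0.1312]
eef_rot: [0.924, 0.383, 0.001, 0.0]
force: [0.2, 0.6, -3.0]
finger_gap: 0.569
grasp_force: 42.4
```

move_arm(
  plan=[
    [[0, 0, -2], 0],
    [[0, 0, -1], 0],
    [[0, 0, -1], 0],
    [[0, 0, 0], 0],
  ],
)

```text
t: 6.75
eef_pos: [0.566, 0.0712, 0.1271]
eef_rot: [0.924, 0.383, 0.0, -0.0]
force: [-1.1, 0.5, 2.9]
finger_gap: 0.569
grasp_force: 42.8
```

move_arm(
  plan=[
    [[0, 0, 0], 0],
    [[0, 0, 0], 0],
    [[0, 0, 0], 0],
    [[0, 0, 0], 0],
    [[0, 0, 0], 0],
    [[0, 0, 0], 0],
  ],
  claw=85,
)

```text
t: 7.5
eef_pos: [0.5656, 0.071, 0.1263]
eef_rot: [0.924, 0.383, -0.0, 0.0]
force: [0.6, -0.7, -0.8]
finger_gap: 0.993
grasp_force: 0.0
```

move_arm(
  plan=[
    [[0, 0, 20], 0],
    [[0, 0, 45], 0],
    [[0, 0, 45], 0],
    [[0, 0, 0], 0],
  ],
)

```text
t: 8.0
eef_pos: [0.5695, 0.0711, 0.2437]
eef_rot: [0.924, 0.383, 0.006, 0.002]
force: [-0.6, 0.2, 0.3]
finger_gap: 0.995
grasp_force: 0.0
```

Run:
```python
from h import *
s=snap('wrist');st=env.read_state();print(st['t'],st['eef_pos'],st['force'],st['finger_gap'])
cv2.imwrite('pics/w3.png',s['color'])
P=pts(s);h=cv2.cvtColor(s['color'],cv2.COLOR_BGR2HSV);z=P[...,2]
red=((h[...,0]<6)|(h[...,0]>174))&(h[...,1]>130)&(h[...,2]>40)
k,l,S,c=cv2.connectedComponentsWithStats(red.astype(np.uint8))
for i in range(1,k):
    if S[i,4]>100:
        q=P[l==i];zz=np.nanpercentile(q[:,2],97);t=q[q[:,2]>zz-.006];print('red',c[i].round(),S[i,4],zz.round(4),np.nanmean(t,0).round(4),((np.nanmin(t,0)+np.nanmax(t,0))/2).round(4))
m=(z>.066)&(z<.08)&(s['color'].max(2)<50)
k,l,S,c=cv2.connectedComponentsWithStats(m.astype(np.uint8))
for i in range(1,k):
    if S[i,4]>80:
        q=P[l==i];print('dark',c[i].round(),S[i,4],q.mean(0).round(4),cv2.minAreaRect(q[:,:2].astype(np.float32)*1000))
```

```text
8.05 [0.56769207 0.07105918 0.24060341] [-0.94244741  0.19061026  0.09545053] 0.9952562084267599
red [308. 191.] 4034 0.1407 [0.5662 0.0729 0.1394] [0.5658 0.0724 0.1382]
dark [267. 140.] 1203 [0.56   0.1173 0.0705] ((558.7699584960938, 117.18114471435547), (79.27826690673828, 11.06969165802002), 6.407541751861572)
dark [355. 176.] 769 [0.592  0.0421 0.0741] ((591.5352783203125, 41.16022491455078), (42.330039978027344, 13.26955795288086), 51.310245513916016)
dark [335. 220.] 184 [0.5518 0.0255 0.0743] ((548.7471923828125, 24.681812286376953), (12.296204566955566, 27.272844314575195), 83.55982971191406)
```

View pics/w3.png

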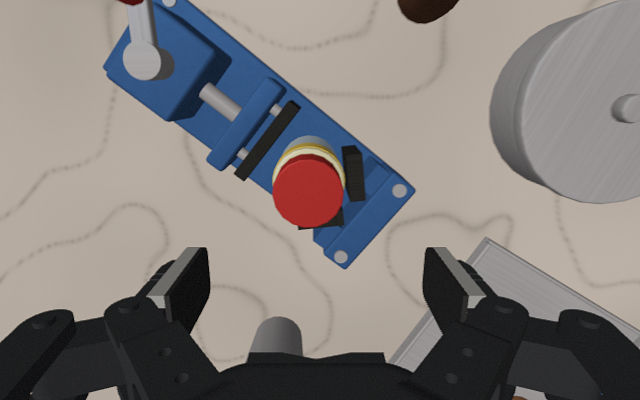

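The wrist view shows the jar standing upright in front of the notch at (308,191). The cap top is at 140.7 mm, as it must be on the bed, and the jar is about 9 mm from the seat and released. Next I go over the knob.

move_arm(
  plan=[
    [[3, 44, 10], 0],
    [[3, 44, 0], 0],
    [[3, 44, 0], 0],
    [[3, 46, 0], 0],
    [[0, 0, 0], 0],
  ],
  claw=60,
)

```text
t: 8.68
eef_pos: [0.5763, 0.2517, 0.2448]
eef_rot: [0.923, 0.385, -0.001, -0.001]
force: [-0.4, -1.6, -0.4]
finger_gap: 0.703
grasp_force: 0.0
```

```bash
cat > k.py <<'E'
from h import *
s=snap('wrist');st=env.read_state();print(st['t'],st['eef_pos'],st['force'],st['finger_gap'])
P=pts(s);h=cv2.cvtColor(s['color'],cv2.COLOR_BGR2HSV);z=P[...,2]
red=((h[...,0]<6)|(h[...,0]>174))&(h[...,1]>130)&(h[...,2]>40)
k,l,S,c=cv2.connectedComponentsWithStats(red.astype(np.uint8))
for i in range(1,k):
    if S[i,4]>100:
        q=P[l==i];zz=np.nanpercentile(q[:,2],95);t=q[q[:,2]>zz-.005];print('red',c[i].round(),S[i,4],zz.round(4),np.nanmean(t,0).round(4),((np.nanmin(t,0)+np.nanmax(t,0))/2).round(4))
m=(z>.103)&(z<.122)&(h[...,1]<70)&(P[...,1]>.15)&(P[...,1]<.29)&(P[...,0]<.63)&(P[...,0]>.48)
q=P[m]
if len(q):
    print('arm',len(q),cv2.minAreaRect(q[:,:2].astype(np.float32)*1000))
    t=q[q[:,2]>.1125];print('hub',len(t),np.median(t,0),cv2.minEnclosingCircle(t[:,:2].astype(np.float32)*1000))
m=(z>.066)&(z<.08)&(s['color'].max(2)<50)&(P[...,1]>0)&(P[...,1]<.2)&(P[...,0]>.5)&(P[...,0]<.63)
k,l,S,c=cv2.connectedComponentsWithStats(m.astype(np.uint8))
for i in range(1,k):
    if S[i,4]>80:
        q=P[l==i];print('dark',c[i].round(),S[i,4],q.mean(0).round(4),cv2.minAreaRect(q[:,:2].astype(np.float32)*1000))
bl=(abs(h[...,0].astype(int)-112)<14)&(h[...,1]>110)&(P[...,1]>.1)&(P[...,1]<.32)
q=P[bl&(z>.081)&(z<.089)];print('gear',cv2.minAreaRect(q[:,:2].astype(np.float32)*1000))
E
python3 - <<'E'
exec(open('k.py').read());cv2.imwrite('pics/w4.png',s['color'])
E
```

```text
8.725 [0.57648176 0.24990454 0.24479895] [ 0.0237346  -1.06751376 -0.41784594] 0.7011364354718796
red [320. 189.] 1094 0.1563 [0.5792 0.2499 0.1551] [0.5785 0.2496 0.1544]
red [469. 372.] 247 0.1404 [0.559  0.0628 0.146 ] [0.5773 0.1451 0.2307]
arm 1070 ((562.6011962890625, 231.52081298828125), (68.98513793945312, 24.696678161621094), 45.522647857666016)
hub 743 [0.54779641 0.21703119 0.11355106] ((562.09619140625, 232.01673889160156), 34.545570373535156)
dark [426. 250.] 102 [0.5949 0.1234 0.0698] ((595.2960815429688, 122.43486785888672), (7.6065144538879395, 13.874322891235352), 20.84777069091797)
dark [380. 297.] 299 [0.5314 0.1161 0.07  ] ((532.7147216796875, 115.04987335205078), (25.91375160217285, 12.55454158782959), 5.422913551330566)
dark [479. 294.] 269 [0.6016 0.0543 0.0727] ((600.6714477539062, 52.28105545043945), (14.903968811035156, 14.325733184814453), 52.13373947143555)
gear ((548.1388549804688, 216.88157653808594), (68.6844253540039, 59.618492126464844), 6.259236812591553)
```

View pics/w4.png

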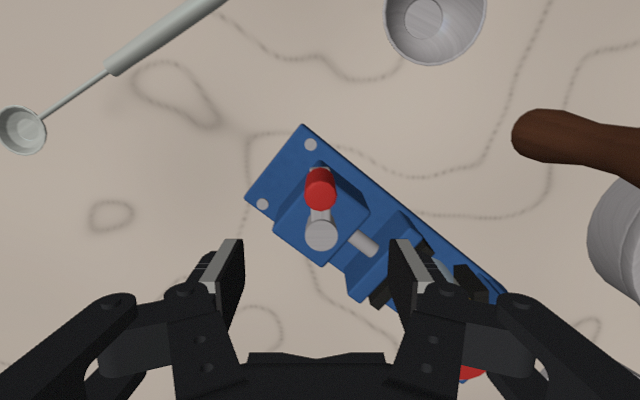

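The wrist view shows the knob at (320,189) and the hub at (321,236). The axis is (0.548, 0.217), and the gear block measures 68.7 × 59.6, matching its 60 mm length. The knob at (0.579, 0.250) is 45.1 mm from the axis, as it must be. The crank is at about 7.15 and the target is 15.3, so I turn clockwise by 8.15 rad. I descend and grip.

move_arm(
  plan=[
    [[1, 0, -45], 0],
    [[1, 0, -40], 0],
    [[0, 0, -20], 0],
    [[0, 0, -12], 0],
    [[0, 0, 0], 0],
  ],
)

```text
t: 9.35
eef_pos: [0.5796, 0.2485, 0.1291]
eef_rot: [0.924, 0.383, -0.0, 0.0]
force: [0.0, 0.6, -0.8]
finger_gap: 0.705
grasp_force: 0.0
```

move_arm(
  plan=[
    [[0, 0, 0], 0],
    [[0, 0, 0], 0],
    [[0, 0, 0], 0],
    [[0, 0, 0], 0],
    [[0, 0, 0], 0],
    [[0, 0, 0], 0],
    [[0, 0, 0], 0],
  ],
  claw=10,
  grip_force=40,
)

```text
t: 10.22
eef_pos: [0.5804, 0.2498, 0.1311]
eef_rot: [0.924, 0.383, 0.001, -0.0]
force: [-1.5, 1.4, 5.4]
finger_gap: 0.24
grasp_force: 39.1
```

Run:
```python
import numpy as np
from rig import env
s=env.read_state();print(s['eef_pos'],s['force'],s['finger_gap'],s['grasp_force'])
a=.813-np.arange(0,33)*8.15/32
p=45*np.c_[np.cos(a),np.sin(a)]
r=np.round(p-p[0])
print(np.diff(r,axis=0).astype(int).tolist())
```

```text
[0.58038795 0.249773   0.13108967] [-1.50014391  1.43032448  5.37117325] 0.23965528555094293 39.101030230522156
[[7, -9], [5, -10], [2, -11], [-1, -12], [-4, -11], [-6, -9], [-8, -8], [-11, -5], [-11, -2], [-11, 0], [-11, 3], [-10, 6], [-8, 8], [-6, 10], [-3, 11], [0, 12], [3, 11], [6, 10], [8, 8], [9, 6], [11, 4], [12, 0], [11, -2], [10, -5], [9, -8], [6, -9], [4, -11], [1, -11], [-2, -12], [-4, -10], [-8, -9], [-9, -7]]
```

move_arm(
  plan=[
    [[7, -9, 0], 0],
    [[5, -10, 0], 0],
    [[2, -11, 0], 0],
    [[-1, -12, 0], 0],
    [[-4, -11, 0], 0],
    [[-6, -9, 0], 0],
  ],
)

```text
t: 10.98
eef_pos: [0.5828, 0.1893, 0.1311]
eef_rot: [0.924, 0.383, 0.002, -0.002]
force: [-3.3, 7.6, 6.5]
finger_gap: 0.246
grasp_force: 39.3
```

move_arm(
  plan=[
    [[-8, -8, 0], 0],
    [[-11, -5, 0], 0],
    [[-11, -2, 0], 0],
    [[-11, 0, 0], 0],
    [[-11, 3, 0], 0],
    [[-10, 6, 0], 0],
    [[-8, 8, 0], 0],
    [[-6, 10, 0], 0],
    [[-3, 11, 0], 0],
    [[0, 12, 0], 0],
    [[3, 11, 0], 0],
    [[6, 10, 0], 0],
  ],
)

```text
t: 12.48
eef_pos: [0.5105, 0.2431, 0.131]
eef_rot: [0.924, 0.383, -0.003, -0.0]
force: [-5.2, -1.2, 13.9]
finger_gap: 0.245
grasp_force: 40.3
```

```bash
python3 k.py
```

```text
12.525 [0.51144291 0.24437169 0.13102442] [-4.3616812   2.06654358 11.6714346 ] 0.2461174345293214
red [316. 273.] 4635 0.1561 [0.5111 0.2422 0.155 ] [0.5101 0.2413 0.1542]
red [624. 370.] 1077 0.1312 [0.5689 0.1005 0.1334] [0.5674 0.1502 0.1672]
arm 4482 ((534.244140625, 231.76466369628906), (26.310176849365234, 66.43556213378906), 40.907188415527344)
hub 2354 [0.54769046 0.21698349 0.11348118] ((531.5049438476562, 229.6064910888672), 33.48784255981445)
dark [546. 289.] 1763 [0.5742 0.1074 0.0698] ((572.56005859375, 105.21761322021484), (54.5435676574707, 13.968170166015625), 5.362630367279053)
dark [631. 312.] 268 [0.6018 0.0582 0.0711] ((602.6610107421875, 57.6968994140625), (9.497602462768555, 10.716349601745605), 17.353076934814453)
gear ((548.4633178710938, 217.2979736328125), (67.60420989990234, 59.54060745239258), 6.401669979095459)
```

move_arm(
  plan=[
    [[8, 8, 0], 0],
    [[9, 6, 0], 0],
    [[11, 4, 0], 0],
    [[12, 0, 0], 0],
    [[11, -2, 0], 0],
    [[10, -5, 0], 0],
    [[9, -8, 0], 0],
    [[6, -9, 0], 0],
    [[0, 0, 0], 0],
  ],
)

```text
t: 13.65
eef_pos: [0.5889, 0.2374, 0.131]
eef_rot: [0.924, 0.383, 0.0, -0.0]
force: [-0.0, 2.1, 8.9]
finger_gap: 0.246
grasp_force: 39.7
```

```bash
python3 k.py
python3 - <<'E'
from h import *
s=snap('scene');cv2.imwrite('pics/s5.png',cv2.resize(s['color'][150:270,270:400],(650,600),interpolation=cv2.INTER_CUBIC))
E
```

```text
13.7 [0.58889267 0.23745175 0.13106186] [-0.21492063  1.12200349  8.24514131] 0.2475976483295015
red [316. 272.] 4625 0.1561 [0.5895 0.2366 0.155 ] [0.5888 0.2358 0.1541]
arm 1029 ((567.9218139648438, 222.0377197265625), (67.4775161743164, 16.401660919189453), 32.651878356933594)
hub 814 [0.54958748 0.21077358 0.11351492] ((565.1530151367188, 226.3065185546875), 33.17353439331055)
dark [466. 348.] 216 [0.5917 0.1029 0.07  ] ((591.673095703125, 102.01386260986328), (7.880805492401123, 13.289997100830078), 5.936782360076904)
gear ((548.0115356445312, 216.99874877929688), (68.55846405029297, 59.68994903564453), 5.78776216506958)
```

View pics/s5.png

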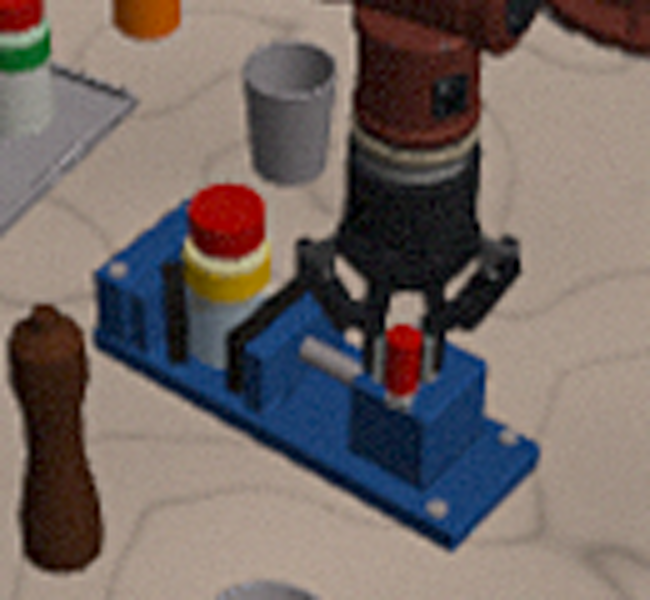

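The scene crop shows the jar upright in the notch, cap at (228,220), with the pad just touching it. The crank is at about 13.8, and I turn the last 1.5 rad.

move_arm(
  plan=[
    [[4, -11, 0], 0],
    [[1, -11, 0], 0],
    [[-2, -12, 0], 0],
    [[-4, -10, 0], 0],
    [[-8, -9, 0], 0],
    [[-9, -7, 0], 0],
    [[0, 0, 0], 0],
    [[0, 0, 0], 0],
  ],
)

```text
t: 14.75
eef_pos: [0.5702, 0.1789, 0.131]
eef_rot: [0.924, 0.383, 0.001, -0.002]
force: [-0.9, 5.0, 9.2]
finger_gap: 0.245
grasp_force: 39.9
```

```bash
python3 k.py
```

```text
14.8 [0.57020783 0.17895797 0.13099045] [-1.24303992  4.67163211  9.81472354] 0.2439619016623021
red [315. 272.] 4610 0.1561 [0.5709 0.1783 0.155 ] [0.57   0.1775 0.1543]
red [475. 359.] 137 0.192 [0.601  0.1513 0.1926] [0.6009 0.151  0.1926]
red [437. 387.] 117 0.2063 [0.594  0.1665 0.2064] [0.5944 0.1692 0.2073]
arm 4577 ((555.2969360351562, 198.53384399414062), (26.629606246948242, 64.96064758300781), 23.61067771911621)
hub 2440 [0.5479386  0.21664136 0.11356824] ((556.8584594726562, 205.8494415283203), 26.946760177612305)
dark [426. 276.] 691 [0.5885 0.102  0.0704] ((586.5733032226562, 100.83956909179688), (28.235506057739258, 12.256107330322266), 6.225426197052002)
dark [499. 307.] 217 [0.6064 0.055  0.0714] ((606.43212890625, 55.26687240600586), (5.686522006988525, 13.817034721374512), 23.22103500366211)
gear ((548.1370239257812, 216.52822875976562), (68.95751953125, 59.71670913696289), 6.50186824798584)
```

The crank reads 15.29, which works out to about 23 N at the pad. I release and lift clear.

move_arm(
  plan=[
    [[0, 0, 0], 0],
    [[0, 0, 0], 0],
    [[0, 0, 0], 0],
    [[0, 0, 0], 0],
    [[0, 0, 0], 0],
  ],
  claw=60,
)

```text
t: 15.42
eef_pos: [0.5705, 0.1768, 0.129]
eef_rot: [0.924, 0.383, -0.0, -0.0]
force: [-0.1, -0.5, -0.6]
finger_gap: 0.702
grasp_force: 0.0
```

move_arm(
  plan=[
    [[0, 0, 20], 0],
    [[0, 0, 45], 0],
    [[0, 0, 45], 0],
    [[0, 0, 0], 0],
    [[0, 0, 0], 0],
    [[0, 0, 0], 0],
  ],
)

```text
t: 16.18
eef_pos: [0.5695, 0.1768, 0.2377]
eef_rot: [0.924, 0.383, -0.002, -0.0]
force: [-0.1, 0.4, -0.0]
finger_gap: 0.699
grasp_force: 0.0
```

```bash
python3 k.py
python3 - <<'E'
from h import *
s=snap('scene');P=pts(s);h=cv2.cvtColor(s['color'],cv2.COLOR_BGR2HSV)
m=((h[...,0]<6)|(h[...,0]>174))&(h[...,1]>150)&(P[...,1]>.02)&(P[...,1]<.11)&(P[...,0]>.5)&(P[...,2]<.2)
q=P[m];t=q[q[:,2]>np.percentile(q[:,2],97)-.006];print('cap',t.mean(0),((t.min(0)+t.max(0))/2))
E
```

```text
16.225 [0.5694782  0.17677222 0.23751843] [ 0.69905024 -0.34253395 -0.49816149] 0.7027087669832601
red [314. 191.] 1180 0.1564 [0.5704 0.1779 0.1551] [0.57   0.1776 0.1546]
red [389. 297.] 353 0.2544 [0.5826 0.146  0.2564] [0.5826 0.146  0.2563]
arm 1752 ((555.2656860351562, 198.44540405273438), (26.411632537841797, 65.01435089111328), 23.8238582611084)
hub 910 [0.54778864 0.21665438 0.113569  ] ((554.5577392578125, 207.142822265625), 24.413721084594727)
dark [371. 234.] 1105 [0.5626 0.0989 0.0703] ((561.2037353515625, 98.3474349975586), (78.91053009033203, 12.194758415222168), 6.348480701446533)
dark [439. 246.] 431 [0.5991 0.0484 0.0736] ((592.8798217773438, 42.41160202026367), (39.771240234375, 14.279008865356445), 51.2525749206543)
gear ((548.0, 216.71847534179688), (68.890869140625, 59.7735710144043), 6.413174152374268)
cap [0.76605108 0.10250489 0.18111432] [0.7590295  0.10223684 0.18108952]
```

Run:
```python
from h import *
for n in('scene','top'):
    s=snap(n);P=pts(s);h=cv2.cvtColor(s['color'],cv2.COLOR_BGR2HSV)
    m=((h[...,0]<6)|(h[...,0]>174))&(h[...,1]>150)&(P[...,1]>.02)&(P[...,1]<.11)&(P[...,0]>.5)&(P[...,0]<.63)&(P[...,2]<.16)
    q=P[m]
    if len(q)>20:
        t=q[q[:,2]>np.percentile(q[:,2],97)-.006];print(n,len(t),'cap',t.mean(0),((t.min(0)+t.max(0))/2),q[:,2].max())
```

```text
scene 114 cap [0.5712414 0.0681718 0.1400928] [0.56959053 0.06914596 0.14106757] 0.14491313181332244
top 245 cap [0.56606408 0.06656899 0.14039332] [0.56552315 0.06825719 0.14088237] 0.14448257732475178
```

The cap top is still at about 140.5 mm, so the jar is upright on the bed. Its axis is within about 3 mm of the seat after camera bias, and the fingers touch nothing. I hand in the job.

```bash
python3 -c "
from rig import env
print(env.close_job())"
```

```text
the job is handed in; nothing more can be done
None
```

The yellow-banded jar stands upright in the vise notch, clamped at crank ≈ 15.3 rad (about 23 N by calculation, not measured), with the arm clear; I handed the job in at about 16 s and no verdict came back.

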